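# Push the board out over the step's edge

### The job

Push the small cutting board along the low wooden step until its end sticks out 60 mm (about a third of its length) over the step's left edge, square to that edge, so that the next person can take hold of it from below. Only push or drag it with the fingers: do not press hard on it, grip it, tip it, lift it or let it drop off the step. Leave the pens, cups, tape, jar and wipes where they are.

Things in the scene. Friction and masses are not known exactly. Their poses are not given: they have to be found in the camera images.
- board: small plain tan cutting board, 190 mm long (its y axis) x 115 mm wide (its x axis) x 12 mm thick, loose, about 0.2 kg, lying flat on the step; origin at the centre of its underside. At the start it lies wholly on the step, turned up to about 12 degrees either way from square.
- board_lead (a point): the middle of the board's left end (the end that shall stick out), half-way up its thickness; 95 mm from the board's centre along its y axis. The opposite (right) end is 190 mm behind it.
- step_edge (a point): middle of the left edge of the low dark wooden step's top. The step is fixed to the table; its top is 260 mm (x) x 280 mm (y) and is flat and level, 40 mm above the table, with no lips. The point's y axis points straight out over the left edge (roughly world +y, the robot's left, up to 15 degrees off), its x axis runs along that edge, away from the robot. The step top reaches 280 mm back along -y and 130 mm to each side along x; below the edge the table is 40 mm down.
- marker: the black-and-white marker pen lying on the step, on the side nearer the robot, parallel to the board's path; 17 x 130 x 20 mm. Bystander. Origin at the centre of its underside.
- tape_roll: roll of packing tape lying flat on the table left of the step, 83 mm across, 24 mm high. Bystander. Origin at the centre of its underside.
- round_cup: filled clear plastic cup on the table behind the step, 113 mm across, 52 mm high. Bystander. Origin at the centre of its underside.
- empty_cup: empty clear plastic cup on the table left of the step, 113 mm across, 52 mm high. Bystander. Origin at the centre of its underside.
- jar: small upright spice jar on the table left of and behind the step, 45 mm across, 106 mm high. Bystander. Origin at the centre of its underside.
- wipes_pack: flat pack of wipes on the table right of the step, 236 x 106 x 28 mm. Bystander. Origin at the centre of its underside.
- pen: short marker pen on the table, far left, 17 x 110 x 20 mm. Bystander. Origin at the centre of its underside.

How it is judged:
At the end, for the whole second after the job is handed in: The board lies still and flat on the step, the middle of its left end 60 mm (within 12 mm) beyond the step's left edge, square to it within 0.12 rad (7 degrees), its centre within 90 mm of the step's middle line; all bystanders within 20 mm of where they stood (y of board_lead in the frame of step_edge between 0.048 and 0.072 m and angle between the y axis of board and the y axis of step_edge, either way round below 0.12 rad and angle between board's own z axis and vertical below 0.05 rad and height (world z) of board between 0.036 and 0.044 m and x of board in the frame of step_edge between -0.09 and 0.09 m and linear speed of board below 0.01 m/s and distance of each of marker, tape_roll, round_cup, empty_cup, jar, wipes_pack, pen from where it was at the start of the episode below 0.02 m); the robot touches nothing.
It fails at once if the board is lifted (its underside centre more than 10 mm above the step) or tipped by more than 0.2 rad (height (world z) of board above 0.05 m or angle between board's own z axis and vertical above 0.2 rad).
It fails at once if the board drops off the step (height (world z) of board below 0.03 m).
It fails at once if the board is squeezed or pressed with more than 40 N (contact force between the fingers and board above 40 N).
It fails at once if a bystander is moved by more than 20 mm (distance of any of marker, tape_roll, round_cup, empty_cup, jar, wipes_pack, pen from where it was at the start of the episode above 0.02 m).
It also fails if it takes over 38 s, if anything falls off the work surface, if the arm or the gripper's body presses on something with over 40 N, if the wrist force passes 120 N, or if a joint passes its speed limit or range.

### The arm

A 6-joint arm with a two-finger parallel gripper is mounted at the origin on a cart in front of the work surface, level with it; the furniture and walls round the work are solid. World frame = base frame: x ahead of the robot, y to its left, z up, the work surface at z = 0. Lengths are in m, angles in rad, forces in N, time in s.
With the tool pointing down it reaches from about 0.425 to 1.125 m from the base axis. Payload 14.9 kg.
Tool frame: the origin (TCP) lies midway between the tips of the shut fingers; the grasp point (between the pads) lies 19 mm behind it; z points along the fingers, y is the line along which they close (so a half turn about z gives the same grasp; the last joint's range is limited). The gripper opens to 91 mm and grips with 3 to 60 N. Pads are 32 mm wide; open, the fingers measure 118 mm over their backs; the gripper's body (76 mm by 178 mm) begins 60 mm behind the grasp point.
Start: joints at [-1.278, 0.379, 1.734, -0, 1.028, -0.033], TCP at [0.224, -0.663, 0.193] pointing down, gripper open.
Joint ranges: [-2.77, 2.77], [-0.74, 2.19], [0, 2.66], [-1.06, 4.2], [0.31, 2.87], [-3.08, 3.08]. Speed limits (rad/s): [1.89, 1.89, 2.39, 3.14, 3.14, 3.14].

### API

Orientations are given as a rotation vector (axis times angle).
In Python, from rig import bot, cams, finder gives the robot as it stands.
- The arm moves only by the tool drive_tool, never from a script. Its argument "deltas" is a list that holds one entry, the list of rows, each a list of 6 numbers: the shift along the tool's x, y, z in mm, then the turn, a rotation vector about the tool's x, y, z in rad. A call has exactly 10 rows; each row is the pose to reach, as a shift and turn from the pose commanded when the call began, along the tool's axes at that moment; what a row does not reach only later rows make up. A row lasts 1/12 s, in which the tool goes at most 41.7 mm and 7.16 degrees, less where a joint would pass 70% of its speed; a pose out of reach is approached as far as the arm can. A call with a gripper value outside its range is refused whole. "claw" is the closure, from -1 (fully open) to 1 (shut), set as the call begins (left out, the last holds). The fingers move at their own pace and stop on an object; "force" is the grip in N (left out, the last holds). Time passes only in rows, so rows that repeat a pose let the fingers close, or fill a call up. It gives the time, the measured TCP pose, the force, the opening and the grip force at its end, in the units of the state.
- bot.state(): the state, without advancing time (a new reading comes with each control period).
- cams.snapshot(name): name is "scene" or "top"; returns (picture, depth): 384x512x3 uint8, blue, green, red; 384x512 float32, m along the optical axis (not along the pixel's ray), 0 where there is no reading.
- cams.calibration(name): a dict with "mtx" (3x3 intrinsics, pixels), "rvec" (rotation vector, rad) and "tvec" (3), from world to camera coordinates, as OpenCV has them. Camera axes: x right, y down, z forward; pixel columns grow to the right and rows downward; lengths in m; the calibration is good to about 2 mm. A picture is of the moment at which its call begins. calibration takes no time and is no camera call.
- bot.close_job(): hands the job in; it is judged then, once.
Trained networks look in the newest picture that a camera, given by its name, has taken for a name from the list of things; names that differ only in an ending like _2 or _b are one class to them, and where a whole thing is asked for, a point or a joint stands for the part that bears it (a point fixed in the world has none). Each returns a list of dicts, best first, with "p" (0 to 1); they miss things now and then, are a little off and sometimes report something else, mostly with a low value. They report only what shows in the picture. A call takes as long as a camera call.
- finder.look_for(camera, target): "xy" ([column, row] in pixels, amid what is visible of it).
- finder.regions_of(camera, target): "pixels" (384x512 bool, what is visible of it) and "xy" ([column, row] in pixels, amid what is visible of it).
The state is a dict: "time": time; "joint_pos": joint angles; "qd": joint speeds; "effort": joint torques, N m; "position": TCP position; "tool_rot": TCP orientation; "contact_force": force on the tool from outside, world axes, zero at the start; "wrist_torque": the same for the moment, N m; "width": opening from 0.0 (shut) to 1.0 (fully open); "gripper_force": force on a finger pad.
Only numpy, scipy, OpenCV 4.12 (cv2) and the standard library are available. Lean on these libraries where they do the work, as an engineer would, in place of code of your own. Each camera call takes 0.05 s, during which the arm holds its last target. There are 200 camera calls.

## Working session

There is one attempt and no reset: what is moved stays moved. The work goes in short steps, Python scripts to look and compute and a tool call to move; the robot and the scene stay as the last step left them, time stands still between calls to the robot, and variables do not carry over. Pictures are saved under pics/ and viewed, at most 10 in all, crops included, and the job is handed in when it is done.

Besides the shell and the picture viewer there is one more tool, called as name([rows], argument=value, ...), one row to a line, values as JSON. drive_tool: Moves the arm, as the interface text tells. Its arguments: {"type":"object","properties":{"deltas":{"type":"array"},"claw":{"type":"number"},"force":{"type":"number"}},"required":["deltas"]}

```bash
mkdir -p pics; ls
cat > h.py <<'E'
import numpy as np, cv2
from rig import bot, cams, finder
def cal(n):
    c=cams.calibration(n); R=cv2.Rodrigues(np.array(c["rvec"],float))[0]
    return np.array(c["mtx"]),R,np.array(c["tvec"],float).ravel()
def pix2plane(n,uv,z):
    K,R,t=cal(n); uv=np.atleast_2d(uv).astype(float)
    d=(np.linalg.inv(K)@np.c_[uv,np.ones(len(uv))].T).T@R
    c=-R.T@t
    return c+d*((z-c[2])/d[:,2])[:,None]
def cloud(n,depth):
    K,R,t=cal(n); v,u=np.mgrid[:depth.shape[0],:depth.shape[1]]
    p=np.stack([(u-K[0,2])/K[0,0]*depth,(v-K[1,2])/K[1,1]*depth,depth],-1)
    return (p-t)@R
E
python3 - <<'E'
from h import *
for n in("scene","top"):
    im,d=cams.snapshot(n); cv2.imwrite(f"pics/{n}0.png",im); np.save(n+"0.npy",d)
    K,R,t=cal(n); print(n,-R.T@t, R[2])
    for k in("board","marker"):
        r=finder.regions_of(n,k)
        if r:
            m=r[0]["pixels"]; np.save(f"{n}_{k}.npy",m); print(k,r[0]["p"],r[0]["xy"],m.sum())
s=bot.state(); print(s["position"],s["tool_rot"],s["time"],s["contact_force"])
E
```

```text
pics
scene [-0.46037658  0.60571821  1.04154498] [ 0.66589551 -0.40283884 -0.62793633]
top [0.42243585 0.01005946 1.31776126] [ 0.10410927 -0.01517559 -0.99445008]
board 0.61 [262.3, 216.6] 2095
marker 0.68 [291.6, 245.5] 216
[ 0.22399818 -0.66305802  0.19259713] [-3.09963840e+00 -5.09405363e-01  8.10533706e-05] 0.3 [ 0.05439428 -0.0838889  -0.5461675 ]
```

View pics/top0.png

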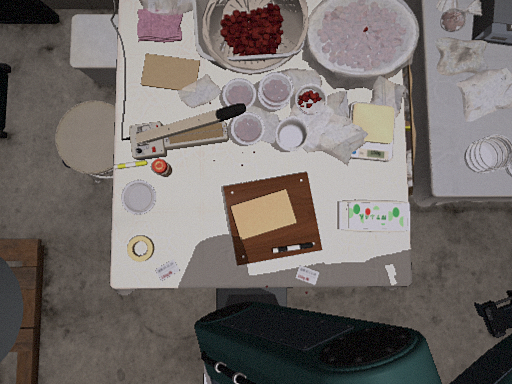

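View pics/scene0.png

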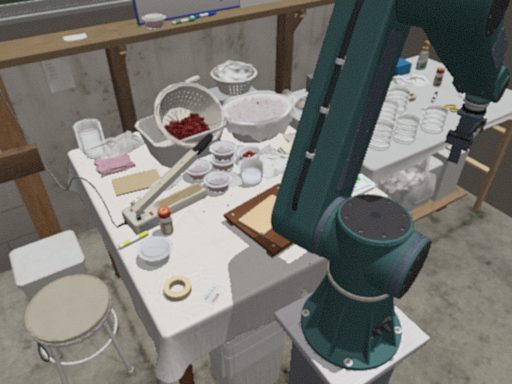

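Run:
```python
from h import *
d=np.load("top0.npy"); P=cloud("top",d); z=P[...,2]
print(np.median(d), )
m=np.load("top_board.npy"); q=P[m]; print("board z",np.percentile(q[:,2],[5,50,95]))
def rect(w):
    r=cv2.minAreaRect(w.astype(np.float32)); return r,cv2.boxPoints(r)
print(rect(pix2plane("top",np.argwhere(m)[:,::-1],.052)[:,:2]))
c=q[:,:2].mean(0)
st=(z>.03)&(z<.066)&(np.abs(P[...,0]-c[0])<.3)&(np.abs(P[...,1]-c[1])<.3)
n,l,s,_=cv2.connectedComponentsWithStats(st.astype(np.uint8),connectivity=4)
k=np.bincount(l[m]).argsort()[::-1]; k=[i for i in k if i][0]; S=l==k
print("step",s[k],rect(P[S][:,:2]))
b=(z>.046)&(z<.058)&S; print("hist z",np.histogram(z[S],bins=np.arange(.03,.07,.004)))
m=np.load("top_marker.npy"); print("marker",rect(pix2plane("top",np.argwhere(m)[:,::-1],.05)[:,:2]))
cv2.imwrite("pics/step.png",(S*127+b*128).astype(np.uint8))
```

```text
1.3527203
board z [0.04711734 0.05140611 0.05558264]
(((0.48083433508872986, -0.03617304563522339), (0.1162569597363472, 0.19083242118358612), 16.950027465820312), array([[ 0.39741358,  0.0381516 ],
       [ 0.45304838, -0.14439096],
       [ 0.5642551 , -0.11049768],
       [ 0.50862026,  0.07204486]], dtype=float32))
step [ 223  172   99   93 6876] (((0.46938472986221313, -0.06520524621009827), (0.26004618406295776, 0.2807922661304474), 9.944461822509766), array([[ 0.31706965,  0.05062738],
       [ 0.36556065, -0.22594616],
       [ 0.6216998 , -0.18103787],
       [ 0.5732088 ,  0.09553567]], dtype=float32))
hist z (array([  72, 1218, 2553,  748,  593, 1220,  379,   84,    9,    0]), array([0.03 , 0.034, 0.038, 0.042, 0.046, 0.05 , 0.054, 0.058, 0.062,
       0.066, 0.07 ]))
marker (((0.3741821050643921, -0.12900671362876892), (0.01790209673345089, 0.1268969476222992), 7.6966328620910645), array([[ 0.35681415, -0.06732864],
       [ 0.37380922, -0.19308239],
       [ 0.39155006, -0.1906848 ],
       [ 0.374555  , -0.06493104]], dtype=float32))
```

The top view shows the board at about (264,213). The step's corners are at (222,185), (307,172), (322,248) and (237,264), and the marker is at about (293,247). The measured sizes are 116x191 mm for the board and 260x281 mm for the step, both matching what was given. The board is turned +7° from the step's axis and its lead end is about 20 mm inside the edge, so it needs about 80 mm of push. I'll push its right end with both fingers spread, which also squares it.

drive_tool([
  [[21, -19, 3.5, 0, 0, -0.071], [43, -38, 7, 0, 0, -0.142], [64, -57, 10.5, 0, 0, -0.213], [86, -76, 14, 0, 0, -0.284], [107, -95, 18, 0, 0, -0.355], [128, -114, 21, 0, 0, -0.426], [150, -133, 25, 0, 0, -0.497], [171, -152, 28, 0, 0, -0.568], [193, -171, 32, 0, 0, -0.639], [214, -190, 35, 0, 0, -0.71]],
], claw=-0.3)

```text
time: 1.13
position: [0.3665, -0.4134, 0.1577]
tool_rot: [2.727, 1.56, 0.0]
contact_force: [1.2, -0.6, 0.1]
width: 0.65
gripper_force: 0.0
```

```bash
cat >> h.py <<'E'
a=np.deg2rad(9.94); XS=np.array([np.cos(a),np.sin(a),0]); YS=np.array([-np.sin(a),np.cos(a),0]); E0=np.array([.4451,.0731,.04])
def go(x,y,z):
    s=bot.state(); p=np.array(s["position"]); R=cv2.Rodrigues(np.array(s["tool_rot"],float))[0]
    T=np.c_[YS,XS,[0,0,-1]]; tgt=E0+x*XS+y*YS; tgt[2]=z
    print("t",s["time"],"step-frame",(p-E0)@XS,(p-E0)@YS,p[2],"w",s["width"],"f",s["contact_force"])
    print("move mm",R.T@(tgt-p)*1000,"rot",cv2.Rodrigues(R.T@T)[0].ravel(),"q",s["joint_pos"])
E
python3 -c "
from h import *
go(.025,-.245,.12)"
```

```text
t 1.1333 step-frame -0.16141082289255582 -0.46561403185753425 0.15765752147781983 w 0.6495962552966994 f [ 1.2105383  -0.64941695  0.05229404]
move mm [288.82157517  -1.02913678  37.66528191] rot [ 9.66214277e-05  5.96628772e-06 -7.05114243e-01] q [-8.87684871e-01  1.96185418e-01  2.05212254e+00  7.33527023e-05
  8.93209046e-01 -3.56102339e-01]
```

drive_tool([
  [[32, 0, 4, 0, 0, -0.08], [64, 0, 8, 0, 0, -0.16], [96, 0, 12, 0, 0, -0.24], [128, 0, 16, 0, 0, -0.32], [160, 0, 21, 0, 0, -0.4], [192, 0, 25, 0, 0, -0.48], [224, 0, 29, 0, 0, -0.56], [256, 0, 33, 0, 0, -0.64], [288, 0, 37, 0, 0, -0.705], [288, 0, 37, 0, 0, -0.705]],
])

```text
time: 1.97
position: [0.5145, -0.1635, 0.1204]
tool_rot: [-2.016, -2.409, -0.001]
contact_force: [-1.0, -0.1, 0.2]
width: 0.648
gripper_force: 0.0
```

```bash
python3 -c "
from h import *
im,d=cams.snapshot('top'); cv2.imwrite('pics/top1.png',cv2.resize(im[130:290,190:350],(640,640)))
go(.025,-.245,.046)"
```

```text
t 2.0167 step-frame 0.026365165222962554 -0.24633548557896173 0.12054068657432024 w 0.6499189596517471 f [-1.1011363   0.05218589  0.83393449]
move mm [ 1.31667786 -1.34540595 74.54138042] rot [-0.00025937 -0.00025815  0.00032099] q [-3.54084621e-01  2.33023410e-01  2.09183621e+00  1.26746148e-04
  8.17087117e-01 -5.27978094e-01]
```

View pics/top1.png

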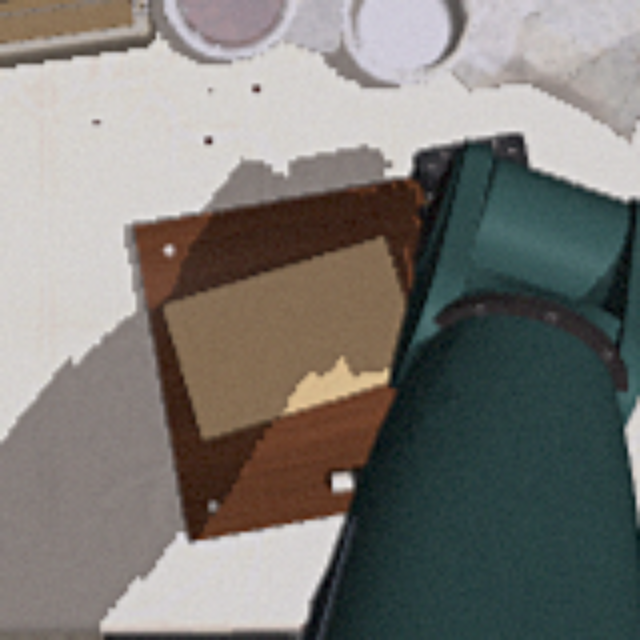

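The gripper sits just behind the board's right end (crop about x 400–420), and the lead end is clearly visible at crop (165,300)–(205,438). Descending.

drive_tool([
  [[0, -1, 15, 0, 0, 0], [0, -1, 30, 0, 0, 0], [0, -1, 45, 0, 0, 0], [0, -1, 58, 0, 0, 0], [0, -1, 66, 0, 0, 0], [0, -1, 70, 0, 0, 0], [0, -1, 72, 0, 0, 0], [0, -1, 74, 0, 0, 0], [0, -1, 74, 0, 0, 0], [0, -1, 74, 0, 0, 0]],
])

```text
time: 2.85
position: [0.5121, -0.1672, 0.0473]
tool_rot: [2.024, 2.401, 0.0]
contact_force: [0.7, -0.1, 0.4]
width: 0.651
gripper_force: 0.0
```

```bash
python3 -c "
from h import *
go(.025,-.151,.046)"
```

```text
t 2.85 step-frame 0.02454694651036561 -0.24830436595381408 0.04728497589053101 w 0.6507217716677605 f [ 0.68256552 -0.13795639  0.36282247]
move mm [97.30580161  0.10945573  1.25101821] rot [ 0.00060014  0.00035072 -0.00352331] q [-3.58896207e-01  3.57070839e-01  2.10857052e+00  1.95119537e-06
  6.75256191e-01 -5.28860142e-01]
```

drive_tool([
  [[6, 0, 1, 0, 0, 0], [12, 0, 1, 0, 0, 0], [18, 0, 1, 0, 0, 0], [24, 0, 1, 0, 0, 0], [30, 0, 1, 0, 0, 0], [35, 0, 1, 0, 0, 0], [40, 0, 1, 0, 0, 0], [45, 0, 1, 0, 0, 0], [50, 0, 1, 0, 0, 0], [54, 0, 1, 0, 0, 0]],
])

```text
time: 3.68
position: [0.5026, -0.1133, 0.0458]
tool_rot: [-2.025, -2.402, 0.0]
contact_force: [-0.1, -0.5, 1.2]
width: 0.644
gripper_force: 0.0
```

drive_tool([
  [[4, 0, 0, 0, 0, 0], [8, 0, 0, 0, 0, 0], [12, 0, 0, 0, 0, 0], [16, 0, 0, 0, 0, 0], [19, 0, 0, 0, 0, 0], [22, 0, 0, 0, 0, 0], [24, 0, 0, 0, 0, 0], [25, 0, 0, 0, 0, 0], [25, 0, 0, 0, 0, 0], [25, 0, 0, 0, 0, 0]],
])

```text
time: 4.52
position: [0.4985, -0.0893, 0.0458]
tool_rot: [2.025, 2.402, -0.0]
contact_force: [-0.1, 0.9, 0.4]
width: 0.649
gripper_force: 0.0
```

```bash
cat >> h.py <<'E'
def lead(pic):
    im,d=cams.snapshot('top'); cv2.imwrite(pic,cv2.resize(im[130:290,190:350],(640,640)))
    r=finder.regions_of('top','board'); m=r[0]["pixels"]; print("p",r[0]["p"],m.sum())
    w=pix2plane('top',np.argwhere(m)[:,::-1],.052)-E0; q=np.c_[w@XS,w@YS]
    # end edge: max y in x-bins
    print("x range",np.percentile(q[:,0],[1,99]))
    lo,hi=np.percentile(q[:,0],[1,99]); b=np.linspace(lo+.01,hi-.01,15)
    e=[(x,q[abs(q[:,0]-x)<.005,1].max()) for x in b]
    f=np.polyfit(*np.array(e).T,1); print("lead y(mid)",np.polyval(f,(lo+hi)/2),"angle deg",np.degrees(np.arctan(f[0])),"rect",cv2.minAreaRect(q.astype(np.float32)))
E
python3 -c "
from h import *
go(.025,-.151,.046); lead('pics/top2.png')"
```

```text
t 4.5167 step-frame 0.02455949162927562 -0.16914635713635828 0.04583882875261549 w 0.6491190559487025 f [-0.05101701  0.87827347  0.44504377]
move mm [18.14775313  0.37850619 -0.16152547] rot [ 4.16491349e-06  1.96132964e-05 -3.41668626e-03] q [-2.23215223e-01  3.19023697e-01  2.17135877e+00 -2.72220609e-05
  6.51198798e-01 -3.93262613e-01]Traceback (most recent call last):
  File "<string>", line 3, in <module>
    go(.025,-.151,.046); lead('pics/top2.png')
                         ~~~~^^^^^^^^^^^^^^^^^
  File "h.py", line 23, in lead
    r=finder.regions_of('top','board'); m=r[0]["pixels"]; print("p",r[0]["p"],m.sum())
                                          ~^^^
IndexError: list index out of range
```

View pics/top2.png

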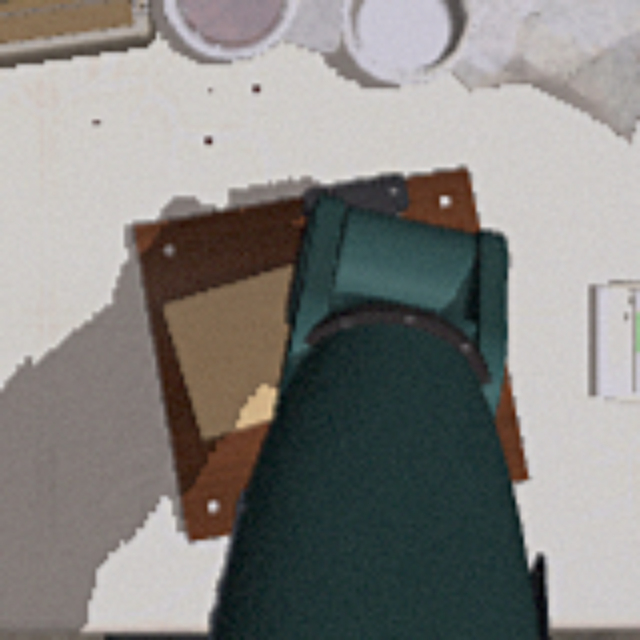

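The board has not moved: its lead end is still at (165,300)–(205,438). The fingers passed over it without force, so the opened tips must sit higher than the shut-finger TCP. Because they cleared the 52 mm top at TCP 45.8 mm, that offset is at least 6 mm. I'll back out and go lower, to TCP 36 mm, which leaves the tips at 42 mm or more.

drive_tool([
  [[-6, 0, -4, 0, 0, 0], [-16, 0, -8, 0, 0, 0], [-26, 0, -10, 0, 0, 0], [-36, 0, -10, 0, 0, 0], [-46, 0, -10, 0, 0, 0], [-56, 0, -10, 0, 0, 0], [-66, 0, -10, 0, 0, 0], [-76, 0, -10, 0, 0, 0], [-82, 0, -10, 0, 0, 0], [-82, 0, -10, 0, 0, 0]],
])

```text
time: 5.45
position: [0.5126, -0.1713, 0.0558]
tool_rot: [2.026, 2.401, 0.0]
contact_force: [1.0, 0.6, -0.8]
width: 0.648
gripper_force: 0.0
```

drive_tool([
  [[0, 0, 4, 0, 0, 0], [0, 0, 8, 0, 0, 0], [0, 0, 11, 0, 0, 0], [0, 0, 13, 0, 0, 0], [0, 0, 15, 0, 0, 0], [0, 0, 16, 0, 0, 0], [0, 0, 17, 0, 0, 0], [0, 0, 18, 0, 0, 0], [0, 0, 18, 0, 0, 0], [0, 0, 18, 0, 0, 0]],
])

```text
time: 6.28
position: [0.5123, -0.17, 0.0379]
tool_rot: [2.025, 2.402, 0.0]
contact_force: [0.5, -0.1, 0.7]
width: 0.651
gripper_force: 0.0
```

```bash
python3 -c "
from h import *
im,d=cams.snapshot('scene'); cv2.imwrite('pics/scene1.png',cv2.resize(im[140:300,200:360],(640,640)))
go(.025,-.151,.036)"
```

```text
t 6.3333 step-frame 0.024287626168719115 -0.251142221856995 0.03790112054769224 w 0.648753935405155 f [ 0.26733433 -0.04444737 -0.41539622]
move mm [100.14420708   0.36484686   1.89499583] rot [ 6.92939569e-05  6.15321778e-05 -3.46898290e-03] q [-3.63662990e-01  3.75781191e-01  2.10653285e+00 -2.86829745e-05
  6.59187626e-01 -5.33657062e-01]
```

View pics/scene1.png

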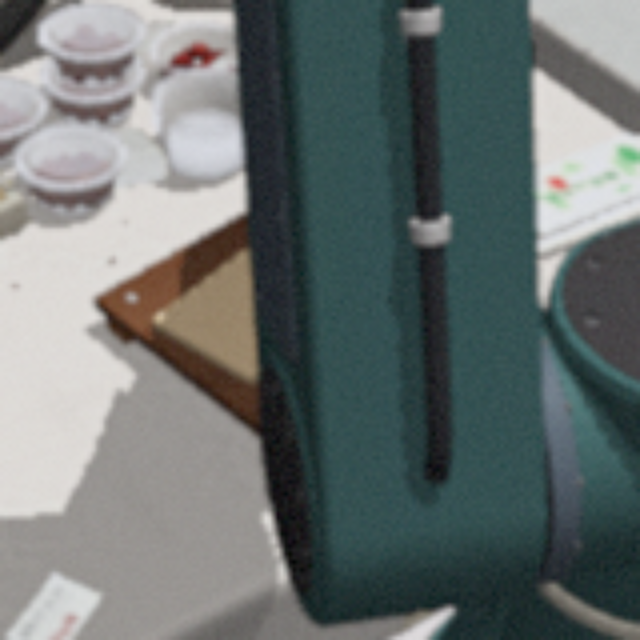

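The arm hides the fingers here; only the board's lead end shows, at about (155,320). There is no contact force. I'll push 40 mm at TCP 36.5 mm and check.

drive_tool([
  [[2, 0, 1, 0, 0, 0], [7, 0, 1.5, 0, 0, 0], [12, 0, 1.5, 0, 0, 0], [17, 0, 1.5, 0, 0, 0], [22, 0, 1.5, 0, 0, 0], [27, 0, 1.5, 0, 0, 0], [32, 0, 1.5, 0, 0, 0], [37, 0, 1.5, 0, 0, 0], [42, 0, 1.5, 0, 0, 0], [47, 0, 1.5, 0, 0, 0]],
])

```text
time: 7.17
position: [0.5043, -0.1232, 0.0364]
tool_rot: [2.025, 2.402, 0.0]
contact_force: [0.7, 0.2, 0.1]
width: 0.65
gripper_force: 0.0
```

```bash
cat >> h.py <<'E'
def tan(pic=None):
    im,d=cams.snapshot('top')
    if pic: cv2.imwrite(pic,cv2.resize(im[130:290,190:350],(640,640)))
    # lightness/hue-based: board tan = moderate saturation, hue ~ 15-25, vs step dark reddish
    h=cv2.cvtColor(im,cv2.COLOR_BGR2HSV).astype(int)
    m=(h[...,0]>=13)&(h[...,0]<=24)&(h[...,1]>60)&(h[...,2]>90); m[:150]=0; m[270:]=0; m[:,:205]=0; m[:,330:]=0
    m=cv2.morphologyEx(m.astype(np.uint8),cv2.MORPH_OPEN,np.ones((3,3),np.uint8))
    n,l,s,_=cv2.connectedComponentsWithStats(m); k=1+s[1:,4].argmax(); m=l==k
    w=pix2plane('top',np.argwhere(m)[:,::-1],.052)-E0; q=np.c_[w@XS,w@YS]
    lo,hi=np.percentile(q[:,0],[1,99])
    e=np.array([(x,q[abs(q[:,0]-x)<.005,1].max()) for x in np.linspace(lo+.015,hi-.015,12)]); f=np.polyfit(*e.T,1)
    print("area",m.sum(),"x",lo,hi,"lead y",np.polyval(f,(lo+hi)/2),"slope deg",np.degrees(np.arctan(f[0])),"rect",cv2.minAreaRect(q.astype(np.float32)))
E
python3 -c "
from h import *
tan('pics/top3.png'); go(.025,-.151,.0365)"
```

```text
area 1409 x -0.04586293356570986 0.07303131053274632 lead y -0.019358245226207486 slope deg 6.245274129421241 rect ((0.01248813048005104, -0.09514643996953964), (0.11498592048883438, 0.15125411748886108), 7.242942810058594)
t 7.2167 step-frame 0.024238815075987706 -0.2029970896215669 0.03627434554539016 w 0.6501161683704517 f [-0.87219147 -0.25161349  0.10469833]
move mm [51.99936496  0.58962175 -0.21457185] rot [-0.00029174 -0.00021692 -0.00329817] q [-2.83705577e-01  3.52962191e-01  2.14771160e+00  1.11079044e-04
  6.41276298e-01 -4.53982161e-01]
```

View pics/top3.png

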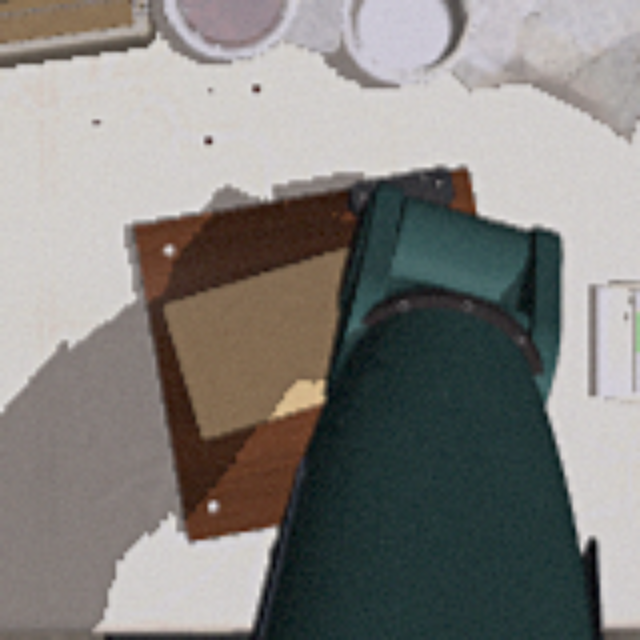

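Still untouched (lead y −19 mm, overlapping by about 15 mm with no force), so the tips are above 52 mm even at TCP 36 mm, an offset of at least 16 mm. Backing out and going to TCP 28 mm leaves the tips at 43.7 mm or more.

drive_tool([
  [[-5, 0, -1, 0, 0, 0], [-13, 0, -1, 0, 0, 0], [-22, 0, -1, 0, 0, 0], [-31, 0, -1, 0, 0, 0], [-40, 0, -1, 0, 0, 0], [-46, 0, -1, 0, 0, 0], [-49, 0, 1, 0, 0, 0], [-49, 0, 3, 0, 0, 0], [-49, 0, 5, 0, 0, 0], [-49, 0, 6, 0, 0, 0]],
])

```text
time: 8.05
position: [0.5123, -0.1717, 0.0298]
tool_rot: [-2.024, -2.402, 0.0]
contact_force: [0.0, 0.5, -0.2]
width: 0.65
gripper_force: 0.0
```

drive_tool([
  [[0, 0, 0.5, 0, 0, 0], [0, 0, 1, 0, 0, 0], [0, 0, 1.5, 0, 0, 0], [0, 0, 2, 0, 0, 0], [0, 0, 2, 0, 0, 0], [2, 0, 2, 0, 0, 0], [5, 0, 2, 0, 0, 0], [8, 0, 2, 0, 0, 0], [11, 0, 2, 0, 0, 0], [14, 0, 2, 0, 0, 0]],
])

```text
time: 8.88
position: [0.5102, -0.1578, 0.0284]
tool_rot: [-2.025, -2.402, 0.0]
contact_force: [-0.3, -0.1, 0.9]
width: 0.647
gripper_force: 0.0
```

drive_tool([
  [[4, 0, 0, 0, 0, 0], [8, 0, 0, 0, 0, 0], [12, 0, 0, 0, 0, 0], [16, 0, 0, 0, 0, 0], [20, 0, 0, 0, 0, 0], [24, 0, 0, 0, 0, 0], [28, 0, 0, 0, 0, 0], [32, 0, 0, 0, 0, 0], [36, 0, 0, 0, 0, 0], [40, 0, 0, 0, 0, 0]],
])

```text
time: 9.72
position: [0.5035, -0.1184, 0.0283]
tool_rot: [-2.025, -2.402, 0.0]
contact_force: [-0.5, -1.6, -0.3]
width: 0.647
gripper_force: 0.6
```

```bash
python3 -c "
from h import *
tan('pics/top4.png'); go(.025,-.151,.028)"
```

```text
area 1669 x -0.0360133235240466 0.07810375913022743 lead y 0.008654930388768453 slope deg 3.9290882352334564 rect ((0.020224787294864655, -0.07563882321119308), (0.11508015543222427, 0.170514777302742), 3.2871694564819336)
t 9.7667 step-frame 0.024272189770351456 -0.19819223330101537 0.028270738090167093 w 0.6511381104372211 f [ 0.19553822  0.32684562 -0.78276591]
move mm [47.19436009  0.5683032   0.281599  ] rot [-0.00024482 -0.0002335  -0.0033813 ] q [-2.75346718e-01  3.66058526e-01  2.15150619e+00  1.79080956e-04
  6.24349661e-01 -4.45596463e-01]
```

The fingers have caught it: lead y is now +8.7 mm, the angle is down to about 3.5°, and the push force is about 1.6 N. 51 mm to go.

drive_tool([
  [[4, 0, 0, 0, 0, 0], [8, 0, 0, 0, 0, 0], [12, 0, 0, 0, 0, 0], [16, 0, 0, 0, 0, 0], [20, 0, 0, 0, 0, 0], [24, 0, 0, 0, 0, 0], [28, 0, 0, 0, 0, 0], [32, 0, 0, 0, 0, 0], [36, 0, 0, 0, 0, 0], [38, 0, 0, 0, 0, 0]],
])

```text
time: 10.6
position: [0.497, -0.0808, 0.0284]
tool_rot: [-2.025, -2.402, 0.0]
contact_force: [0.7, -0.7, -0.2]
width: 0.649
gripper_force: 0.7
```

```bash
python3 -c "
from h import *
tan('pics/top5.png'); go(.025,-.151,.028)"
```

```text
area 1568 x -0.02738483381598829 0.0835551829594287 lead y 0.04462833635074174 slope deg -0.13800883804177222 rect ((0.027628224343061447, -0.033310770988464355), (0.1567734032869339, 0.11424653977155685), 89.81771087646484)
t 10.65 step-frame 0.02451876303637464 -0.16050104946835173 0.02833519843519637 w 0.6530026833197766 f [0.69976835 1.04851762 0.18227444]
move mm [9.50254262 0.44999084 0.33627369] rot [-7.49255162e-05 -1.16835028e-04 -3.29108847e-03] q [-2.07441380e-01  3.49727311e-01  2.17758160e+00  1.40147513e-04
  6.14396604e-01 -3.77750542e-01]
```

View pics/top5.png

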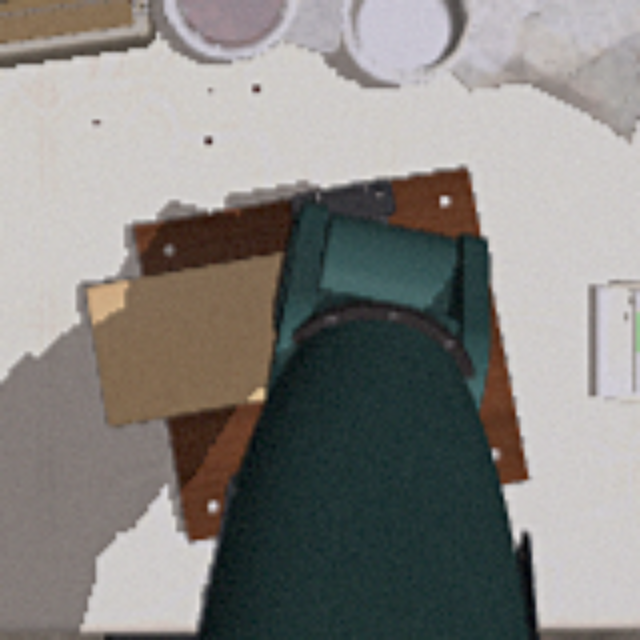

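The board is square now, its lead edge running from (88,285) to (108,425), about 45 mm beyond the edge. One last push of 15 mm, then back off.

drive_tool([
  [[3, 0, 0, 0, 0, 0], [6, 0, 0, 0, 0, 0], [9, 0, 0, 0, 0, 0], [12, 0, 0, 0, 0, 0], [14, 0, 0, 0, 0, 0], [15, 0, 0, 0, 0, 0], [15, 0, 0, 0, 0, 0], [10, 0, 0, 0, 0, 0], [0, 0, 0, 0, 0, 0], [-12, 0, 0, 0, 0, 0]],
])

```text
time: 11.48
position: [0.4992, -0.0939, 0.0283]
tool_rot: [-2.024, -2.403, 0.0]
contact_force: [0.0, -0.4, -0.3]
width: 0.648
gripper_force: 0.0
```

```bash
python3 -c "
from h import *
tan(); go(.025,-.151,.028)"
```

```text
area 1905 x -0.027377902212178815 0.08374109666544409 lead y 0.059723009678982766 slope deg -0.45334307365662085 rect ((0.02775554731488228, -0.03220988065004349), (0.18521879613399506, 0.11441866308450699), 89.61824798583984)
t 11.5333 step-frame 0.024999118431557735 -0.1758150435777119 0.028541611167317592 w 0.6500824417315693 f [ 0.01957096 -0.30315855  0.55905616]
move mm [24.81518378 -0.08839859  0.52779827] rot [ 0.0007923   0.00055523 -0.00358074] q [-2.34868682e-01  3.55819029e-01  2.16715976e+00 -3.39569493e-04
  6.17666609e-01 -4.04496937e-01]
```

Lead is 59.7 mm beyond the edge and square within 0.5°. Retreat, lift, and verify.

drive_tool([
  [[-10, 0, 0, 0, 0, 0], [-20, 0, -5, 0, 0, 0], [-30, 0, -20, 0, 0, 0], [-50, 0, -45, 0, 0, 0], [-75, 0, -70, 0, 0, 0], [-105, 0, -95, 0, 0, 0], [-135, 0, -115, 0, 0, 0], [-165, 0, -130, 0, 0, 0], [-195, 0, -140, 0, 0, 0], [-220, 0, -140, 0, 0, 0]],
])

```text
time: 12.37
position: [0.5373, -0.3136, 0.1715]
tool_rot: [2.023, 2.398, 0.001]
contact_force: [0.1, -0.3, 0.2]
width: 0.647
gripper_force: 0.0
```

```bash
python3 -c "
from h import *
tan('pics/top6.png'); go(0,0,.2)
P0=cloud('top',np.load('top0.npy'))
im,d=cams.snapshot('top'); r=finder.regions_of('top','marker')
if r: print('marker',cv2.minAreaRect(pix2plane('top',np.argwhere(r[0]['pixels'])[:,::-1],.05)[:,:2].astype(np.float32)))
"
```

```text
area 2089 x -0.02773289885138281 0.08384656644438988 lead y 0.059811522220871535 slope deg -0.27841761020020145 rect ((0.02809162065386772, -0.03504645824432373), (0.19112429022789001, 0.11409157514572144), 89.59022521972656)
t 12.4167 step-frame 0.02398792214467378 -0.3998021943730423 0.17064463738259092 w 0.6496436952382211 f [-1.79319993 -2.04549025 -0.5569912 ]
move mm [399.56625906 -25.9893614  -30.82709953] rot [ 0.00287329  0.00350259 -0.00522385] q [-5.69105276e-01  2.86950270e-01  1.90661584e+00 -8.01857780e-04
  9.43543123e-01 -7.36897966e-01]
marker ((0.37336021661758423, -0.12749701738357544), (0.015150453895330429, 0.11743922531604767), 8.326034545898438)
```

View pics/top6.png

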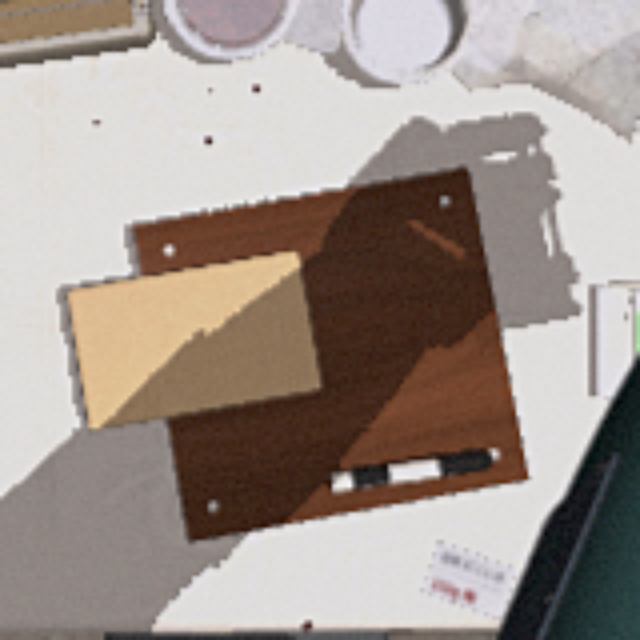

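The board's lead edge, (68,290)–(90,430), sticks out about 60 mm and is square. The marker, at (415,470), is undisturbed and the robot is clear. Let the arm settle, then hand in.

drive_tool([
  [[0, 0, 0, 0, 0, 0], [0, 0, 0, 0, 0, 0], [0, 0, 0, 0, 0, 0], [0, 0, 0, 0, 0, 0], [0, 0, 0, 0, 0, 0], [0, 0, 0, 0, 0, 0], [0, 0, 0, 0, 0, 0], [0, 0, 0, 0, 0, 0], [0, 0, 0, 0, 0, 0], [0, 0, 0, 0, 0, 0]],
])

```text
time: 13.35
position: [0.5364, -0.31, 0.1683]
tool_rot: [2.025, 2.402, -0.0]
contact_force: [-0.8, 0.3, -0.3]
width: 0.65
gripper_force: 0.0
```

```bash
python3 -c "
from rig import bot
print(bot.close_job())"
```

```text
the job is handed in; nothing more can be done
None
```

The job is handed in at about 13 s of the 38 s allowed (no verdict was returned): by camera the board sticks out about 60 mm over the left edge, square within 0.5°, the marker re-measured within 2 mm of its start, the other bystanders were not re-measured but nothing went near them, and the arm is clear.

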